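Serve the small round roll with the tongs

ROBOT

A 6-joint arm with a two-finger parallel gripper is mounted at the origin on a cart in front of the work surface, level with it; the furniture and walls round the work are solid. World frame = base frame: x ahead of the robot, y to its left, z up, the work surface at z = 0. Lengths are in m, angles in rad, forces in N, time in s.
With the tool pointing down it reaches from about 0.35 to 0.975 m from the base axis. Payload 4.9 kg.
Tool frame: the origin (TCP) lies on the centre line of the jaws, within the pads' length; the fingertips stand 14 mm ahead of it and the grasp point (between the pads) lies 5 mm behind it (manip.nose_length is the distance from the TCP to the fingertips, in m); z points along the fingers, y is the line along which they close (so a half turn about z gives the same grasp; the last joint's range is limited). The gripper opens to 85 mm and grips with 20 to 120 N. Pads are 22 mm wide; open, the fingers measure 114 mm over their backs; the gripper's body (76 mm by 85 mm) begins 54 mm behind the grasp point. The pads swing forward as they close: fully open they stand 13 mm farther back than shut.
Start: joints at [0.988, 0.053, 1.613, -0, 1.476, -0.119], TCP at [0.28, 0.559, 0.245] pointing down, gripper open.
Joint ranges: [-3.01, 3.01], [-1.01, 2.22], [0.06, 2.58], [-1.02, 4.17], [0.09, 2.62], [-3.14, 3.14]. Speed limits (rad/s): [2.57, 2.57, 3.14, 3.14, 3.14, 3.14].

INTERFACE

Orientations are given as a unit quaternion [w, x, y, z].
In Python, from plant import manip, imaging gives the robot as it stands.
- The arm moves only by the tool play_rows, never from a script. Its argument "commands" is a list of rows, each a list of 6 numbers: the shift along the tool's x, y, z in mm, then the turn, a rotation vector about the tool's x, y, z in degrees. A call has 1 to 5 rows; each row shifts and turns the commanded pose from where the row before left it, along the tool's axes as they then stand; what a row does not reach is not made up. A row lasts 1/12 s, in which the tool goes at most 41.7 mm and 7.16 degrees, less where a joint would pass 70% of its speed; a pose out of reach is approached as far as the arm can. A call is refused whole if a number of a shift passes 41.7 or a number of a turn 7.16, either way. A call with a gripper value outside its range is refused whole. "hand" is the finger opening in mm, from 0 to 85.4, set as the call begins (left out, the last holds). The fingers move at their own pace and stop on an object; the grip force is fixed at half the most. Time passes only in rows, so rows that do not move let the fingers close. It gives the time, the measured TCP pose, the force, the opening and the grip force at its end, in the units of the state.
- manip.state(): the state, without advancing time (a new reading comes with each control period).
- imaging.grab_frame(name): name is "side" or "top"; returns a dict with "image" (384x512x3 uint8, red, green, blue), "fx", "fy", "cx", "cy" (pixels), "k1" (the pictures are not rectified: a ray, as slopes to the right and down, at radius r is drawn at 1 + k1 r^2 times it, then the intrinsics apply), "R" (3x3) and "t" (3): a world point X has camera coordinates R X + t. Camera axes: x right, y down, z forward; pixel columns grow to the right and rows downward; lengths in m; the calibration is good to about 2 mm. A picture is of the moment at which its call begins. There is no depth.
- manip.job_done(): hands the job in; it is judged then, once.
The state is a dict: "time": time; "joint_pos": joint angles; "joint_vel": joint speeds; "joint_efforts": joint torques, N m; "tool_pos": TCP position; "tool_rot": TCP orientation; "contact_force": force on the tool from outside, world axes, zero at the start; "ft_torque": the same for the moment, N m; "gripper_width": opening from 0.0 (shut) to 1.0 (fully open); "grasp_force": force on a finger pad.
Only numpy, scipy, OpenCV 4.12 (cv2) and the standard library are available. Lean on these libraries where they do the work, as an engineer would, in place of code of your own. Each camera call takes 0.05 s, during which the arm holds its last target. There are 200 camera calls.

TASK

Breakfast at the desk: pick up the tongs and use them to take the small round roll (not the long plaited one) off the wooden board, then carry it over to the white plate and keep holding it in the tongs about 10 cm above the middle of the plate, ready for me to take; finish while holding it there, with nothing put down or let go. Touch the rolls only with the tongs, leave the plaited roll and the other things on the desk where they are.

Things in the scene. Friction and masses are not known exactly. Their poses are not given: they have to be found in the camera images.
- tongs: spring tongs, two flat steel arms with wooden grip plates, lying flat on the desk and its dark writing mat (1.5 mm thick), jaws opening sideways; 208 mm long, arms 18 mm high, 80 g. Origin: on the underside midway between the grip plates; x points along the tongs to the open jaws, y to the left arm, z up. The spring always pushes the arms open; both arms move alike
- tongs_grip (a point): midway between the wooden grip plates, 15 mm above the underside: grip here from above, fingers closing along the tongs' y on the outer faces. Plates 34 mm long, 30 mm high, 60 mm over their outer faces when free. Squeezed to 55 mm (about 3.5 N) the spring alone keeps the tongs in a gripper and the jaws stay wide enough for the round roll
- tongs_mouth (a point): midway between the jaws, 95 mm ahead of the tongs' origin, 10 mm above their underside. Jaws 22 mm high, 40 mm long, ending 117 mm ahead of the origin; 68 mm apart inside when free, about 56 mm with the plates at 55 mm: 1 mm less at the plates closes them 2.3 mm. They touch the round roll at about 48 mm over the plates; then squeeze with 20 N or more
- tongs_bow (a point): the round spring bow at the closed end of the tongs, 91 mm behind their origin
- roll: small round bread roll with a cross cut on top, rigid, 40 mm diameter, 32 mm high, 40 g; its sides are upright from 8 to 19 mm above its underside. Origin: centre of its underside; z up
- plait: longer plaited bread roll of three lobes in a row, rigid, 86 x 36 x 30 mm, lying along its x beside the round roll, about 100 mm centre to centre along the board's y; to be left alone. Origin: centre of its underside
- board: dark wooden breakfast board, fixed, 150 mm (x) by 210 mm (y), 12 mm thick, with the two rolls lying on it side by side along its y. Origin: centre of its underside on the desk; z up
- plate: empty white plate, fixed, 140 mm diameter, 14 mm high. Origin: centre of its underside on the desk
- eraser: eraser, 21 x 46 x 13 mm, bystander
- marker: marker pen, 17 x 124 x 17 mm, lying, bystander
- notes: pad of sticky notes, 76 x 76 x 17 mm, bystander
- phone: phone, 148 x 72 x 8 mm, lying flat, bystander
- mug: mug, 85 x 118 x 102 mm, standing behind the work, bystander
Things that resemble listed ones, but are neither listed nor needed, are in the scene too. What is shaped like the plate but pink is not meant.

How it is judged:
On the way, in this order (a step that is already met when the one before it is completed fails the run):
1. the tongs are picked up off the desk (height (world z) of tongs above 0.012 m and contact force between the fingers and tongs above 0.5 N), for 0.2 s.
2. the round roll is lifted off the board between the jaws of the tongs (height (world z) of roll above 0.035 m and contact force between tongs and roll above 0.5 N and distance between tongs_mouth and roll below 0.04 m and contact force between the fingers and tongs above 0.5 N), for 0.2 s.
At the end, for the whole second after the job is handed in: The gripper holds the tongs, and only their jaws hold the round roll (underside within 40 mm of the mouth point), still (under 30 mm/s), its underside 60 to 180 mm above the desk, its centre within 40 mm of the plate's in plan; the plaited roll has moved under 30 mm (horizontal distance between roll and plate below 0.04 m and height (world z) of roll between 0.06 and 0.18 m and height (world z) of tongs above 0.03 m and contact force between tongs and roll above 0.5 N and contact force between the fingers and tongs above 0.5 N and distance between tongs_mouth and roll below 0.04 m and contact force between the arm and roll below 0.1 N and linear speed of roll below 0.03 m/s and distance of plait from where it was at the start of the episode below 0.03 m); the arm keeps its last pose, push and grip.
It fails at once if the gripper touches the round roll (contact force between the fingers and roll above 0.3 N).
It fails at once if the gripper touches the plaited roll (contact force between the fingers and plait above 0.3 N).
It fails at once if the plaited roll is displaced by more than 30 mm (distance of plait from where it was at the start of the episode above 0.03 m).
It fails at once if a bystander is displaced by more than 30 mm (distance of any of eraser, marker, notes, phone, mug from where it was at the start of the episode above 0.03 m).
It also fails if it takes over 45 s, if anything falls off the work surface, if the arm or the gripper's body presses on something with over 40 N, if the wrist force passes 120 N, or if a joint passes its speed limit or range.

## Working session

There is one attempt and no reset: what is moved stays moved. The work goes in short steps, Python scripts to look and compute and a tool call to move; the robot and the scene stay as the last step left them, time stands still between calls to the robot, and variables do not carry over. Pictures are saved under pics/ and viewed, at most 10 in all, crops included, and the job is handed in when it is done.

Besides the shell and the picture viewer there is one more tool, called after "Call:" in YAML: its name, and indented under it one key for each argument. play_rows: Moves the arm, as the interface text tells. Its arguments: {"type":"object","properties":{"commands":{"type":"array","items":{"type":"array","items":{"type":"number"}}},"hand":{"type":"number"}},"required":["commands"]}

```bash
mkdir -p pics; ls
cat > h.py <<'E'
import numpy as np, cv2
from plant import manip, imaging
def save(n):
    f=imaging.grab_frame(n[0]); cv2.imwrite('pics/%s.png'%n[1],cv2.resize(f['image'][:,:,::-1],None,fx=1.5,fy=1.5)); return f
def px2w(f,uv,z):
    K=np.array([[f['fx'],0,f['cx']],[0,f['fy'],f['cy']],[0,0,1]]);uv=np.array(uv,float).reshape(-1,2)
    d=cv2.undistortPoints(uv[:,None],K,np.array([f['k1'],0,0,0.]),None,None)[:,0] if 0 else None
    p=(uv-[f['cx'],f['cy']])/[f['fx'],f['fy']]; s=p.copy()
    for _ in range(20): s=p/(1+f['k1']*(s**2).sum(1,keepdims=True))
    R=np.array(f['R']);t=np.array(f['t']);C=-R.T@t
    D=np.c_[s,np.ones(len(s))]@R
    return C+D*((z-C[2])/D[:,2])[:,None]
def w2px(f,X):
    c=np.atleast_2d(X)@np.array(f['R']).T+f['t']; s=c[:,:2]/c[:,2:]
    return s*(1+f['k1']*(s**2).sum(1,keepdims=True))*[f['fx'],f['fy']]+[f['cx'],f['cy']]
E
python3 - <<'E'
from h import *
f=save(('top','top1'));g=save(('side','side1'))
for q in(f,g): print(-np.array(q['R']).T@q['t'],q['fx'],q['k1'])
print(manip.state())
E
```

```text
pics
[0.33701466 0.01159458 1.09627182] 371.31725156958345 -0.04959710177398048
[ 0.32819506 -0.69742093  0.59916601] 355.8984879817519 -0.04251561257964578
{'time': 0.1, 'joint_pos': array([ 9.87980214e-01,  5.32892234e-02,  1.61417641e+00, -1.10946322e-05,
        1.47598845e+00, -1.18985519e-01]), 'joint_vel': array([-5.26634103e-05, -2.99027395e-03, -2.94735445e-03,  7.15632801e-04,
        1.50803436e-04, -8.74295514e-04]), 'joint_efforts': array([ 6.17915866e-04, -3.94897056e+01, -3.71364391e+01, -1.08870984e-04,
        3.88134373e-03, -1.53490737e-05]), 'tool_pos': array([0.27930389, 0.55851204, 0.24417515]), 'tool_rot': array([-3.14742265e-04,  2.29841349e-01,  9.73227665e-01, -8.75898870e-04]), 'contact_force': array([ 1.25868098, -0.38427824,  0.20407047]), 'ft_torque': array([-0.00467927,  0.02711065,  0.00345202]), 'grasp_force': 0.0, 'gripper_width': 1.0014288644902871}
```

View pics/top1.png

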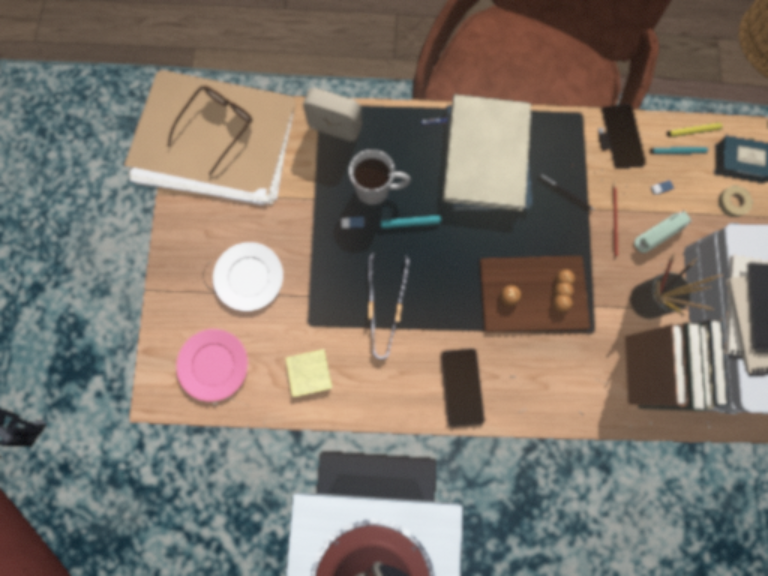

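View pics/side1.png

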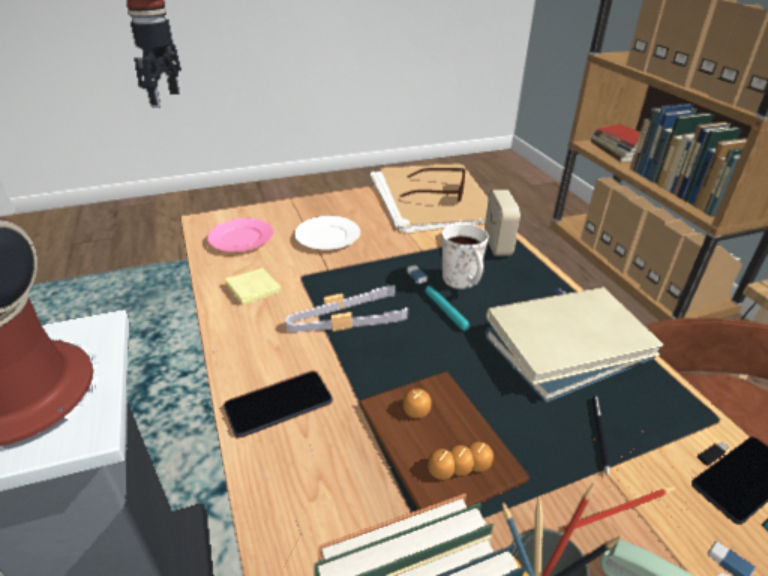

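The top view shows the tongs pointing away from the robot, bow at (380,357), wooden plates at (371,311) and (398,313). The round roll is at (511,295), the plait at (565,290) and the white plate at (248,277). The side view agrees.

```bash
cat > m.py <<'E'
from h import *
def cen(f,box,lo,hi,n=1,amin=8):
    x0,y0,x1,y1=[int(b/1.5) for b in box]
    m=cv2.inRange(cv2.cvtColor(f['image'],cv2.COLOR_RGB2HSV)[y0:y1,x0:x1],lo,hi)
    k,l,s,c=cv2.connectedComponentsWithStats(m)
    o=[i for i in np.argsort(-s[1:,4])+1 if s[i,4]>=amin][:n]
    return [(c[i]+[x0,y0],s[i]) for i in o]
E
python3 - <<'E'
from m import *
f=imaging.grab_frame('top');g=imaging.grab_frame('side')
np.set_printoptions(precision=4,suppress=True)
for nm,q,box,lo,hi,n,z in [
 ('grips',f,(360,290,412,335),(8,90,120),(28,255,255),3,.030),
 ('gripsS',g,(315,285,365,335),(8,90,120),(28,255,255),3,.022),
 ('roll',f,(490,275,530,315),(8,120,120),(28,255,255),1,.012+.02),
 ('rollS',g,(395,375,440,425),(8,150,150),(28,255,255),1,.012+.017),
 ('plait',f,(545,260,580,320),(8,120,120),(28,255,255),1,.03),
 ('plate',f,(205,235,290,320),(0,0,150),(180,45,255),1,.012),
 ('plateS',g,(285,210,370,260),(0,0,150),(180,45,255),1,.012),
 ('bow+arms',f,(360,245,415,370),(90,0,110),(140,80,255),4,.018)]:
    for c,s in cen(q,box,lo,hi,n): print(nm,c*1.5,s,px2w(q,c,z)[0])
for n,q,uv,z in [('jaws',f,[(371,257),(407,260),(380,358)],.018)] : print(px2w(q,np.array(uv)/1.5,z))
cv2.imwrite('pics/crop.png',cv2.resize(f['image'][155:250,230:400,::-1],None,fx=4.5,fy=4.5,interpolation=cv2.INTER_CUBIC))
E
```

```text
grips [397.8333 311.6667] [24 10  4 10 27] [ 0.5043 -0.0179  0.03  ]
grips [369.625 308.75 ] [ 5  9  4 10 24] [0.5064 0.0369 0.03  ]
grips [402.7174 331.9565] [24 27 10  3 23] [ 0.4655 -0.0296  0.03  ]
gripsS [340.8275 320.6092] [ 11  18  14  13 142] [ 0.5041 -0.0225  0.022 ]
gripsS [334.08 298.68] [ 6  5 13 11 75] [0.5096 0.04   0.022 ]
gripsS [319.9 332.3] [ 0 31  8  2 15] [ 0.4633 -0.0405  0.022 ]
roll [511.8913 292.6141] [ 9  7 13 12 92] [ 0.5558 -0.238   0.032 ]
rollS [419.5412 403.0941] [  9  10  16  18 170] [ 0.5563 -0.2398  0.029 ]
plait [565.2711 288.4337] [  8   6  13  27 249] [ 0.5714 -0.3439  0.03  ]
plate [247.1624 276.2448] [   6    5   47   47 1746] [0.5588 0.2859 0.012 ]
plateS [326.9805 232.0311] [  7   4  43  23 771] [0.5618 0.2879 0.012 ]
bow+arms [371.0455 294.9545] [ 6 31  3  6 11] [0.5359 0.0363 0.018 ]
bow+arms [405.375 271.875] [30 16  2  6  8] [ 0.5869 -0.0286  0.018 ]
[[ 0.6128  0.0416  0.018 ]
 [ 0.6114 -0.0305  0.018 ]
 [ 0.4139  0.0108  0.018 ]]
```

View pics/crop.png

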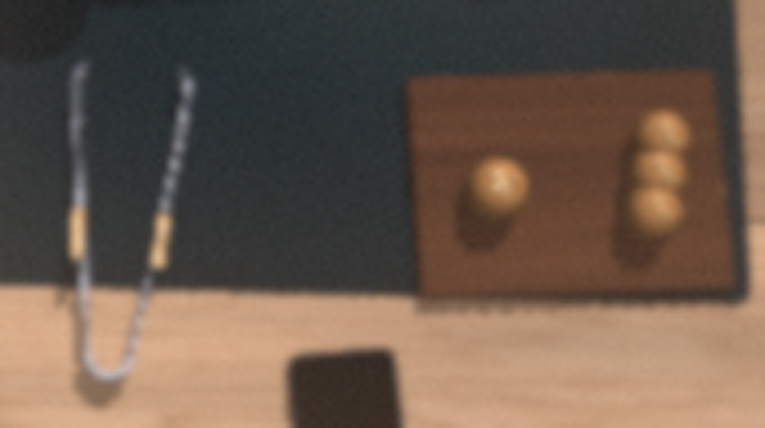

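Run:
```python
from m import *
np.set_printoptions(precision=4,suppress=True)
f=imaging.grab_frame('top');
o=lambda p: np.array(p)/4.5+[230,155]
A=px2w(f,[o((77,233)),o((160,240))],.03);print(A,A.mean(0),np.diff(A,axis=0))
B=px2w(f,[o((106,376)),o((79,64)),o((187,72))],.018);print(B)
m=B[1:].mean(0);d=m-B[0];print(m,d,np.degrees(np.arctan2(d[1],d[0])),np.linalg.norm(d))
C=px2w(f,[o((664,132)),o((656,212)),o((499,184))],.035);print(C)
b=px2w(f,[o((408,76)),o((714,71)),o((738,293)),o((420,297))],.012);print(b)
s=manip.state();print(s['tool_pos'],s['gripper_width'])
from scipy.spatial.transform import Rotation as R
q=s['tool_rot'];print(R.from_quat(q[[1,2,3,0]]).as_matrix())
```

```text
[[ 0.5038  0.0347  0.03  ]
 [ 0.5027 -0.019   0.03  ]] [0.5033 0.0079 0.03  ] [[-0.0011 -0.0537  0.    ]]
[[ 0.4142  0.0102  0.018 ]
 [ 0.6194  0.0413  0.018 ]
 [ 0.6186 -0.0308  0.018 ]]
[0.619  0.0053 0.018 ] [ 0.2048 -0.0049  0.    ] -1.367321247115197 0.20481862418234353
[[ 0.5944 -0.3444  0.035 ]
 [ 0.5409 -0.339   0.035 ]
 [ 0.5527 -0.2363  0.035 ]]
[[ 0.6272 -0.1792  0.012 ]
 [ 0.6445 -0.3864  0.012 ]
 [ 0.4947 -0.401   0.012 ]
 [ 0.4789 -0.1912  0.012 ]]
[0.2794 0.5587 0.2447] 1.0026295888805474
[[-0.8944  0.4473 -0.0006]
 [ 0.4473  0.8944 -0.0008]
 [ 0.0001 -0.001  -1.    ]]
```

Call:
play_rows:
  commands:
    - [0, 0, 0, 0, 0, -6.3]
    - [0, 0, 0, 0, 0, -6.3]
    - [0, 0, 0, 0, 0, -6.3]
    - [0, 0, 0, 0, 0, -6.3]
    - [0, 0, 0, 0, 0, 0]
  hand: 85

```text
time: 0.67
tool_pos: [0.2795, 0.5589, 0.2451]
tool_rot: [-0.0, 0.011, 1.0, -0.0]
contact_force: [0.7, 0.3, -1.3]
gripper_width: 0.997
grasp_force: 0.0
```

```bash
cat > go.py <<'E'
import sys
from h import *
from scipy.spatial.transform import Rotation as R
np.set_printoptions(precision=4,suppress=True)
s=manip.state();q=s['tool_rot'];M=R.from_quat(q[[1,2,3,0]]).as_matrix()
print('t',s['time'],'pos',s['tool_pos'],'ty',np.degrees(np.arctan2(M[1,1],M[0,1])),'tz',M[:,2],'F',s['contact_force'],'w',s['gripper_width']*85.4,'gf',s['grasp_force'])
if len(sys.argv)>3: print('tool mm',1000*M.T@(np.array([float(a) for a in sys.argv[1:4]])-s['tool_pos']))
E
python3 go.py .504 .0077 .1; python3 -c "
from plant import manip;print(manip.nose_length)"
```

```text
t 0.6667 pos [0.2795 0.5589 0.2451] ty 88.72468243012538 tz [-0.0002 -0.0003 -1.    ] F [ 0.6928  0.3002 -1.3374] w 85.10307590653798 gf 0.0
tool mm [-236.727  -545.9788  145.2027]
0.014
```

Call:
play_rows:
  commands:
    - [-11.8, -27.3, 0, 0, 0, 0]
    - [-11.8, -27.3, 0, 0, 0, 0]
    - [-11.8, -27.3, 0, 0, 0, 0]
    - [-11.8, -27.3, 0, 0, 0, 0]
    - [-11.8, -27.3, 0, 0, 0, 0]

```text
time: 1.08
tool_pos: [0.3355, 0.4198, 0.2452]
tool_rot: [0.0, 0.013, 1.0, -0.0]
contact_force: [0.7, -0.5, -0.4]
gripper_width: 0.997
grasp_force: 0.0
```

Call:
play_rows:
  commands:
    - [-11.8, -27.3, 0, 0, 0, 0]
    - [-11.8, -27.3, 0, 0, 0, 0]
    - [-11.8, -27.3, 0, 0, 0, 0]
    - [-11.8, -27.3, 0, 0, 0, 0]
    - [-11.8, -27.3, 0, 0, 0, 0]

```text
time: 1.5
tool_pos: [0.3912, 0.2819, 0.2454]
tool_rot: [0.0, 0.013, 1.0, 0.0]
contact_force: [0.4, -0.2, -0.4]
gripper_width: 0.999
grasp_force: 0.0
```

Call:
play_rows:
  commands:
    - [-11.8, -27.3, 9, 0, 0, 0]
    - [-11.8, -27.3, 9, 0, 0, 0]
    - [-11.8, -27.3, 9, 0, 0, 0]
    - [-11.8, -27.3, 9, 0, 0, 0]
    - [-11.8, -27.3, 9, 0, 0, 0]

```text
time: 1.92
tool_pos: [0.447, 0.1439, 0.2001]
tool_rot: [0.0, 0.014, 1.0, 0.0]
contact_force: [1.2, -0.1, 0.2]
gripper_width: 0.993
grasp_force: 0.0
```

Call:
play_rows:
  commands:
    - [-11.8, -27.3, 20, 0, 0, 0]
    - [-11.8, -27.3, 20, 0, 0, 0]
    - [-11.8, -27.3, 20, 0, 0, 0]
    - [-11.8, -27.3, 20, 0, 0, 0]
    - [-11.8, -27.3, 20, 0, 0, 0]

```text
time: 2.33
tool_pos: [0.5028, 0.006, 0.0996]
tool_rot: [0.0, 0.014, 1.0, -0.0]
contact_force: [0.3, 0.6, -0.3]
gripper_width: 0.995
grasp_force: 0.0
```

Call:
play_rows:
  commands:
    - [0, 0, 0, 0, 0, 0]
    - [0, 0, 0, 0, 0, 0]

```text
time: 2.5
tool_pos: [0.5016, 0.0065, 0.0988]
tool_rot: [-0.002, 0.015, 1.0, 0.0]
contact_force: [-0.4, 0.3, 0.4]
gripper_width: 0.998
grasp_force: 0.0
```

```bash
python3 go.py .504 .0077 .02; python3 -c "
from h import *
g=imaging.grab_frame('side')
cv2.imwrite('pics/s2.png',cv2.resize(g['image'][130:240,160:320,::-1],None,fx=4.8,fy=4.8,interpolation=cv2.INTER_CUBIC))"
```

```text
t 2.5 pos [0.5016 0.0065 0.0988] ty 88.33356100022756 tz [-0.0034  0.0007 -1.    ] F [-0.3962  0.3044  0.3509] w 85.18905768704725 gf 0.0
tool mm [-2.6071  1.2477 78.7946]
```

View pics/s2.png

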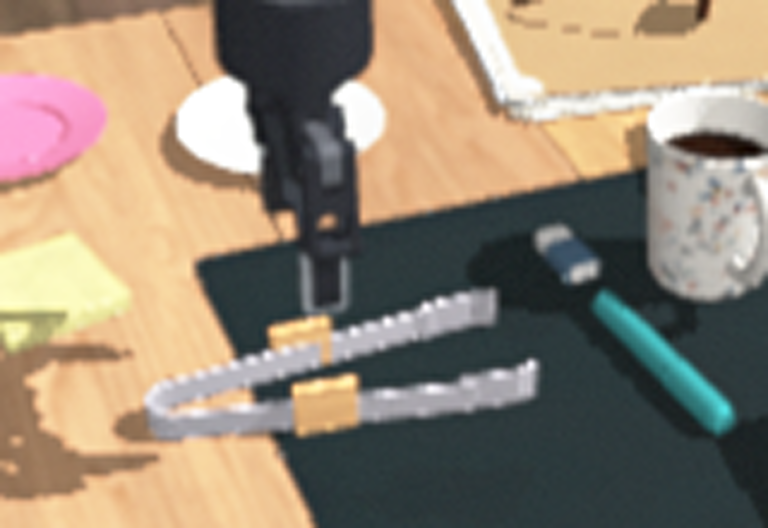

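The fingers stand above the wooden plates (near pad tip at crop (325,308), plate at (325,405)), and they are aligned. I'm descending.

Call:
play_rows:
  commands:
    - [-2.5, 1.2, 15, 0, 0, 0]
    - [0, 0, 15, 0, 0, 0]
    - [0, 0, 15, 0, 0, 0]
    - [0, 0, 10, 0, 0, 0]
    - [0, 0, 0, 0, 0, 0]

```text
time: 2.97
tool_pos: [0.5036, 0.0098, 0.044]
tool_rot: [-0.001, 0.012, 1.0, 0.0]
contact_force: [-0.2, 0.1, -0.1]
gripper_width: 0.994
grasp_force: 0.0
```

```bash
python3 go.py .504 .0077 .02; python3 -c "
from h import *
g=imaging.grab_frame('side')
for z in (.07,.08,.085,.09,.095,.1): print(z,px2w(g,[(325/4.8+160,308/4.8+130)],z))
cv2.imwrite('pics/s3.png',cv2.resize(g['image'][170:230,190:280,::-1],None,fx=8,fy=8,interpolation=cv2.INTER_CUBIC))"
```

```text
t 2.9667 pos [0.5036 0.0098 0.044 ] ty 88.66826304520316 tz [-0.0027  0.0005 -1.    ] F [-0.1996  0.1304 -0.1312] w 84.89462839384055 gf 0.0
tool mm [-0.5454 -2.0565 23.9642]
0.07 [[ 0.51176289 -0.00559448  0.07      ]]
0.08 [[ 0.50829389 -0.01866838  0.08      ]]
0.085 [[ 0.50655939 -0.02520534  0.085     ]]
0.09 [[ 0.50482489 -0.03174229  0.09      ]]
0.095 [[ 0.50309039 -0.03827924  0.095     ]]
0.1 [[ 0.50135588 -0.04481619  0.1       ]]
```

View pics/s3.png

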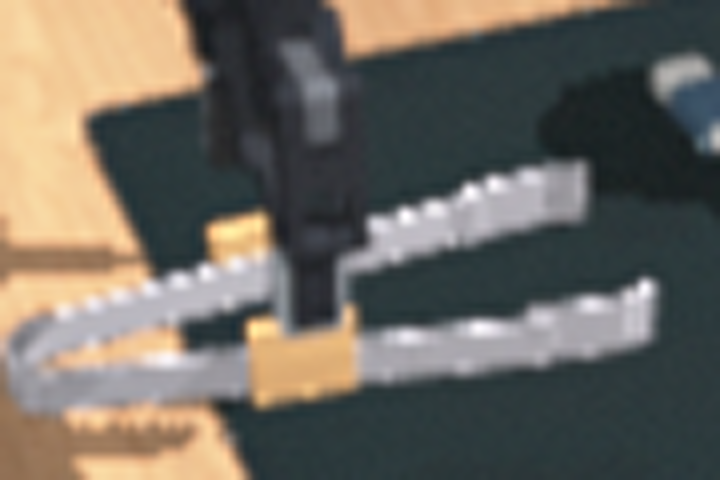

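Open fingertips measure about 6 mm ahead of the TCP, so z = 0.015 is safe. The near pad is centred on the plate along its length.

Call:
play_rows:
  commands:
    - [0, -1.5, 8, 0, 0, 0]
    - [0, 0, 8, 0, 0, 0]
    - [0, 0, 8, 0, 0, 0]
    - [0, 0, 5, 0, 0, 0]
    - [0, 0, 0, 0, 0, 0]

```text
time: 3.43
tool_pos: [0.5038, 0.0072, 0.0147]
tool_rot: [-0.001, 0.012, 1.0, 0.0]
contact_force: [-0.6, 0.8, 0.1]
gripper_width: 0.995
grasp_force: 0.0
```

Call:
play_rows:
  commands:
    - [0, 0, 0, 0, 0, 0]
    - [0, 0, 0, 0, 0, 0]
    - [0, 0, 0, 0, 0, 0]
    - [0, 0, 0, 0, 0, 0]
    - [0, 0, 0, 0, 0, 0]
  hand: 54

```text
time: 3.85
tool_pos: [0.5058, 0.007, 0.0172]
tool_rot: [0.001, 0.012, 1.0, -0.0]
contact_force: [0.7, -0.4, 3.3]
gripper_width: 0.635
grasp_force: 4.0
```

Call:
play_rows:
  commands:
    - [0, 0, 0, 0, 0, 0]
    - [0, 0, 0, 0, 0, 0]
    - [0, 0, 0, 0, 0, 0]
    - [0, 0, 0, 0, 0, 0]
    - [0, 0, 0, 0, 0, 0]

```text
time: 4.27
tool_pos: [0.5058, 0.0069, 0.0172]
tool_rot: [0.001, 0.012, 1.0, -0.0]
contact_force: [0.4, -0.1, 5.5]
gripper_width: 0.636
grasp_force: 4.2
```

Call:
play_rows:
  commands:
    - [0, 0, -4, 0, 0, 0]
    - [0, 0, -8, 0, 0, 0]
    - [0, 0, -10, 0, 0, 0]
    - [0, 0, -10, 0, 0, 0]
    - [0, 0, -10, 0, 0, 0]

```text
time: 4.68
tool_pos: [0.5048, 0.0071, 0.0594]
tool_rot: [0.0, 0.012, 1.0, -0.0]
contact_force: [-0.3, -0.3, -0.7]
gripper_width: 0.633
grasp_force: 3.3
```

Call:
play_rows:
  commands:
    - [0, 0, -10, 0, 0, 0]
    - [0, 0, -10, 0, 0, 0]
    - [0, 0, -10, 0, 0, 0]
    - [0, 0, -8, 0, 0, 0]
    - [0, 0, 0, 0, 0, 0]

```text
time: 5.1
tool_pos: [0.5064, 0.0069, 0.0989]
tool_rot: [0.002, 0.012, 1.0, -0.0]
contact_force: [0.1, -0.8, -1.3]
gripper_width: 0.636
grasp_force: 3.3
```

```bash
python3 go.py .461 -.238 .1; python3 -c "
from h import *
g=imaging.grab_frame('side');f=imaging.grab_frame('top')
r=lambda i,k:cv2.resize(i[:,:,::-1],None,fx=k,fy=k,interpolation=cv2.INTER_CUBIC)
cv2.imwrite('pics/s4.png',np.hstack([r(g['image'][130:230,180:280],4),r(f['image'][140:240,220:320],4)]))"
```

```text
t 5.1 pos [0.5064 0.0069 0.0989] ty 88.62448379788202 tz [ 0.0042 -0.0005 -1.    ] F [ 0.1358 -0.7704 -1.3437] w 54.27350131904818 gf 3.310888633131981
tool mm [  39.5102 -245.9368   -1.1508]
```

View pics/s4.png

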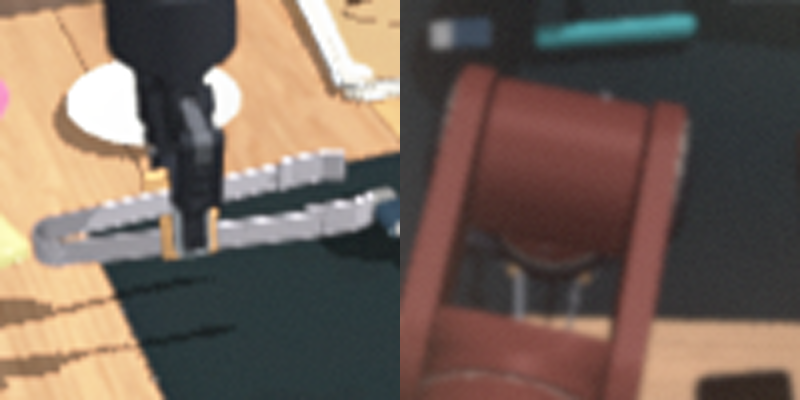

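```bash
cat > py.py <<'E'
from h import *
def pxy(f,uv,y):
    a=px2w(f,uv,0.)[0];b=px2w(f,uv,.1)[0]; return a+(b-a)*(y-a[1])/(b[1]-a[1])
E
python3 -c "
from py import *
g=imaging.grab_frame('side');o=lambda u,v:(u/4+180,v/4+130)
for n,p,y in [('platebot L',(165,257),-.020),('platebot R',(214,252),-.020),('farjaw bot',(343,178),.035),('farjaw top',(343,152),.035),('nearjaw top',(392,190),-.025),('nearjaw bot',(372,227),-.025),('bow bot',(50,263),.005),('arm bot near grip L',(130,262),-.015)]:print(n,pxy(g,o(*p),y))
f=imaging.grab_frame('side')
" ; python3 - <<'E'
E
```

```text
platebot L [ 0.49178918 -0.02        0.08454248]
platebot R [ 0.52270042 -0.02        0.08113018]
farjaw bot [0.62870509 0.035      0.07916632]
farjaw top [0.62796269 0.035      0.09971403]
nearjaw top [ 0.63738272 -0.025       0.10596711]
nearjaw bot [ 0.62520187 -0.025       0.08042253]
bow bot [0.42587351 0.005      0.07782352]
arm bot near grip L [ 0.47114393 -0.015       0.08208517]
```

Call:
play_rows:
  commands:
    - [2, -12, 0, 0, 0, 0]
    - [4, -24, 0, 0, 0, 0]
    - [4, -24, 0, 0, 0, 0]
    - [4, -24, 0, 0, 0, 0]
    - [4, -24, 0, 0, 0, 0]

```text
time: 5.72
tool_pos: [0.4833, -0.1019, 0.0956]
tool_rot: [-0.001, 0.012, 1.0, 0.0]
contact_force: [-0.3, 0.6, -1.2]
gripper_width: 0.633
grasp_force: 3.3
```

Call:
play_rows:
  commands:
    - [4, -24, 0, 0, 0, 0]
    - [4, -24, 0, 0, 0, 0]
    - [4, -24, 0, 0, 0, 0]
    - [4, -24, 0, 0, 0, 0]
    - [4, -24, 0, 0, 0, 0]

```text
time: 6.13
tool_pos: [0.4602, -0.2215, 0.0956]
tool_rot: [-0.001, 0.012, 1.0, 0.0]
contact_force: [0.2, -0.1, -0.4]
gripper_width: 0.631
grasp_force: 3.3
```

Call:
play_rows:
  commands:
    - [2, -16, 0, 0, 0, 0]
    - [0, 0, 10, 0, 0, 0]
    - [0, 0, 10, 0, 0, 0]
    - [0, 0, 0, 0, 0, 0]
    - [0, 0, 0, 0, 0, 0]

```text
time: 6.55
tool_pos: [0.4579, -0.2344, 0.0743]
tool_rot: [-0.002, 0.012, 1.0, 0.001]
contact_force: [1.1, -0.3, 0.3]
gripper_width: 0.629
grasp_force: 3.3
```

```bash
python3 go.py .460 -.236 .033; python3 -c "
from h import *
g=imaging.grab_frame('side');f=imaging.grab_frame('top')
r=lambda i,k:cv2.resize(i[:,:,::-1],None,fx=k,fy=k,interpolation=cv2.INTER_CUBIC)
cv2.imwrite('pics/s5.png',np.hstack([r(g['image'][200:320,210:310],4),r(f['image'][140:260,300:400],4)]))"
```

```text
t 6.55 pos [ 0.4579 -0.2344  0.0743] ty 88.67252974944263 tz [-0.0033  0.0025 -1.    ] F [ 1.1307 -0.2666  0.3223] w 53.750195962458996 gf 3.310798555612564
tool mm [-2.3129 -1.6859 41.2489]
```

View pics/s5.png

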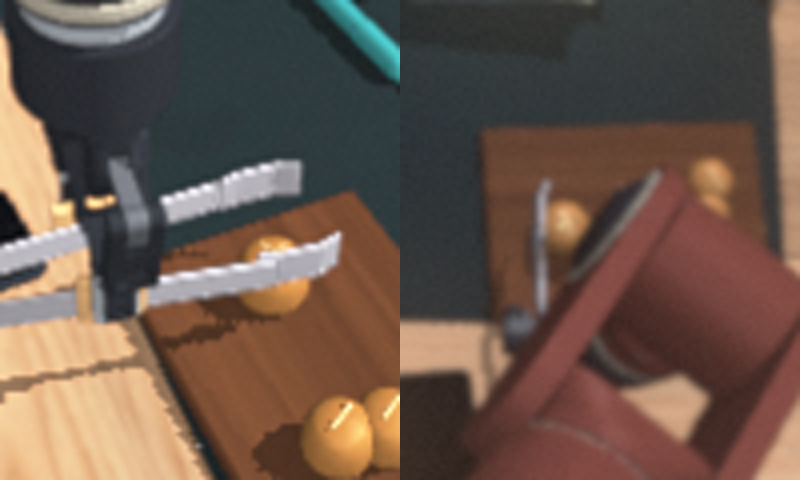

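The left jaw at crop (546,215) passes left of the roll at (567,228), and the near jaw tip is at (338,240). Next I compute the jaw centre line.

```bash
python3 -c "
from py import *
f=imaging.grab_frame('top');g=imaging.grab_frame('side')
T=lambda u,v:((u-400)/4+300,v/4+140);S=lambda u,v:(u/4+210,v/4+200)
print('Ljaw tip,back',px2w(f,[T(546,183),T(543,270)],.080))
print('roll edges top L/T/B',px2w(f,[T(546,226),T(566,202),T(564,252)],.028))
print('roll top',px2w(f,[T(567,226)],.044))
for p in [(300,163),(300,192),(340,234),(334,268)]:
  print('tips',px2w(g,[S(*p)],.081 if p in[(300,163),(340,234)] else .059))
"
```

```text
Ljaw tip,back [[ 0.57178129 -0.21290828  0.08      ]
 [ 0.50981936 -0.21201292  0.08      ]]
roll edges top L/T/B [[ 0.55147785 -0.22500942  0.028     ]
 [ 0.57043193 -0.23945764  0.028     ]
 [ 0.53297274 -0.23860902  0.028     ]]
roll top [[ 0.54925365 -0.2367152   0.044     ]]
tips [[ 0.57573228 -0.2144288   0.081     ]]
tips [[ 0.57744107 -0.21416617  0.059     ]]
tips [[ 0.57443948 -0.26688194  0.081     ]]
tips [[ 0.57232813 -0.26867833  0.059     ]]
```

Jaw mid is y ≈ -0.240 and mouth x ≈ 0.552, against the roll at (0.553, -0.2385). It's well aligned, so I descend with a 1 mm trim.

Call:
play_rows:
  commands:
    - [-1.5, 1, 8, 0, 0, 0]
    - [0, 0, 8, 0, 0, 0]
    - [0, 0, 8, 0, 0, 0]
    - [0, 0, 6, 0, 0, 0]
    - [0, 0, 0, 0, 0, 0]

```text
time: 7.17
tool_pos: [0.4592, -0.2339, 0.0439]
tool_rot: [-0.002, 0.012, 1.0, 0.001]
contact_force: [0.5, -0.3, -0.5]
gripper_width: 0.632
grasp_force: 3.3
```

Call:
play_rows:
  commands:
    - [0, 0, 4, 0, 0, 0]
    - [0, 0, 4, 0, 0, 0]
    - [0, 0, 2, 0, 0, 0]
    - [0, 0, 0, 0, 0, 0]
    - [0, 0, 0, 0, 0, 0]

```text
time: 7.58
tool_pos: [0.4606, -0.2349, 0.0363]
tool_rot: [-0.0, 0.012, 1.0, 0.0]
contact_force: [0.1, 0.5, -0.9]
gripper_width: 0.633
grasp_force: 3.3
```

```bash
python3 go.py .460 -.236 .033; python3 -c "
from h import *
g=imaging.grab_frame('side');f=imaging.grab_frame('top')
r=lambda i,k:cv2.resize(i[:,:,::-1],None,fx=k,fy=k,interpolation=cv2.INTER_CUBIC)
cv2.imwrite('pics/s6.png',np.hstack([r(g['image'][200:320,210:310],4),r(f['image'][140:260,300:400],4)]))"
```

```text
t 7.5833 pos [ 0.4606 -0.2349  0.0363] ty 88.62288105030373 tz [-0.  0. -1.] F [ 0.0687  0.4634 -0.9137] w 54.09328070939929 gf 3.310811072587967
tool mm [ 0.5958 -1.0786  3.2899]
```

View pics/s6.png

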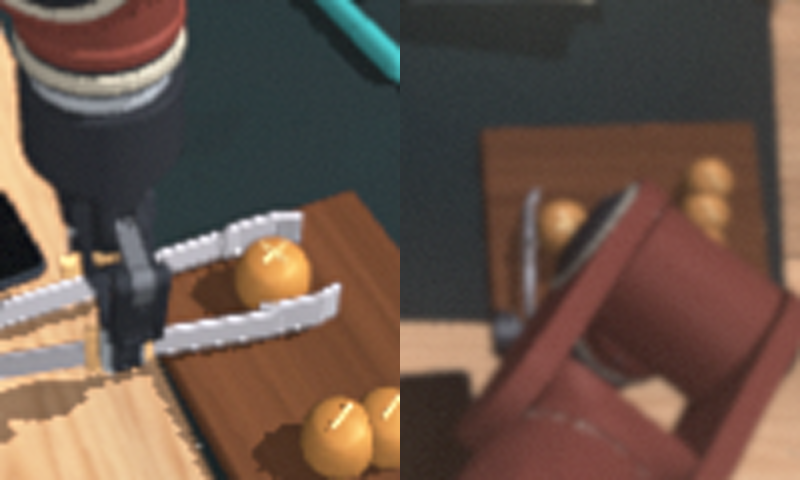

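The roll at side crop (273,272) sits between the jaws, and they are clear of the plait. I lower 3 mm and squeeze.

Call:
play_rows:
  commands:
    - [0, 0, 2.5, 0, 0, 0]
    - [0, 0, 0, 0, 0, 0]
    - [0, 0, 0, 0, 0, 0]
  hand: 50

```text
time: 7.93
tool_pos: [0.4605, -0.2349, 0.0337]
tool_rot: [-0.0, 0.012, 1.0, 0.0]
contact_force: [-0.1, 0.5, 0.1]
gripper_width: 0.587
grasp_force: 5.0
```

Call:
play_rows:
  commands:
    - [0, 0, 0, 0, 0, 0]
    - [0, 0, 0, 0, 0, 0]
    - [0, 0, 0, 0, 0, 0]
    - [0, 0, 0, 0, 0, 0]
    - [0, 0, 0, 0, 0, 0]
  hand: 47

```text
time: 8.35
tool_pos: [0.4606, -0.2349, 0.0338]
tool_rot: [0.0, 0.012, 1.0, -0.0]
contact_force: [0.0, 0.6, -1.3]
gripper_width: 0.553
grasp_force: 11.0
```

Call:
play_rows:
  commands:
    - [0, 0, 0, 0, 0, 0]
    - [0, 0, 0, 0, 0, 0]
    - [0, 0, 0, 0, 0, 0]
    - [0, 0, 0, 0, 0, 0]
    - [0, 0, 0, 0, 0, 0]
  hand: 42

```text
time: 8.77
tool_pos: [0.4607, -0.235, 0.0339]
tool_rot: [0.0, 0.012, 1.0, -0.0]
contact_force: [-0.1, 0.3, 0.2]
gripper_width: 0.529
grasp_force: 61.0
```

Gripped with 61 N, so I lift slowly.

Call:
play_rows:
  commands:
    - [0, 0, -3, 0, 0, 0]
    - [0, 0, -5, 0, 0, 0]
    - [0, 0, -8, 0, 0, 0]
    - [0, 0, -10, 0, 0, 0]
    - [0, 0, -10, 0, 0, 0]

```text
time: 9.18
tool_pos: [0.4607, -0.235, 0.071]
tool_rot: [0.0, 0.012, 1.0, -0.0]
contact_force: [0.2, -0.3, -1.7]
gripper_width: 0.529
grasp_force: 61.3
```

Call:
play_rows:
  commands:
    - [0, 0, -12, 0, 0, 0]
    - [0, 0, -12, 0, 0, 0]
    - [0, 0, -12, 0, 0, 0]
    - [0, 0, -12, 0, 0, 0]
    - [0, 0, -8, 0, 0, 0]

```text
time: 9.6
tool_pos: [0.4613, -0.2353, 0.1282]
tool_rot: [0.001, 0.012, 1.0, -0.001]
contact_force: [0.9, -0.3, 0.1]
gripper_width: 0.528
grasp_force: 61.3
```

```bash
python3 go.py .465 .287 .126; python3 -c "
from h import *
g=imaging.grab_frame('side')
r=lambda i,k:cv2.resize(i[:,:,::-1],None,fx=k,fy=k,interpolation=cv2.INTER_CUBIC)
cv2.imwrite('pics/s7.png',r(g['image'][160:310,200:350],4))"
```

```text
t 9.6 pos [ 0.4613 -0.2353  0.1282] ty 88.62906805983496 tz [ 0.0021 -0.0015 -1.    ] F [ 0.8611 -0.3308  0.0887] w 45.1183798304766 gf 61.30380435643019
tool mm [  8.7623 522.274    1.402 ]
```

View pics/s7.png

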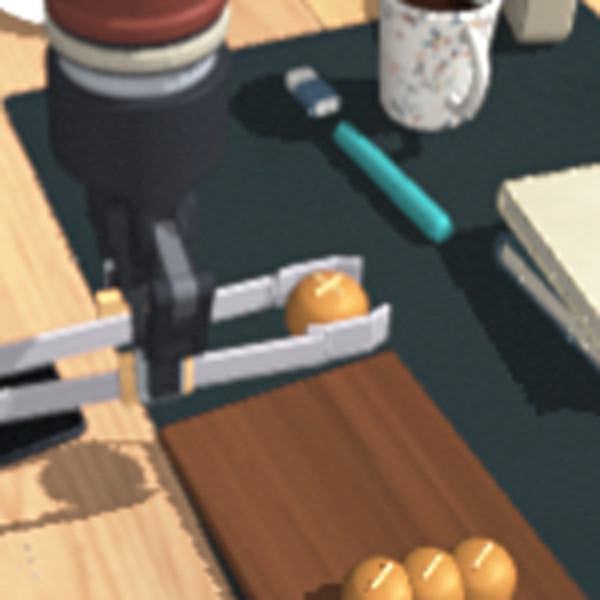

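The roll is held in the jaws at (328,303), off the board, and the plait is untouched. Now I carry it to the plate.

Call:
play_rows:
  commands:
    - [0, 6, 0, 0, 0, 0]
    - [0.3, 12, 0, 0, 0, 0]
    - [0.3, 17, 0, 0, 0, 0]
    - [0.4, 20, 0, 0, 0, 0]
    - [0.4, 20, 0, 0, 0, 0]

```text
time: 10.07
tool_pos: [0.46, -0.1579, 0.1244]
tool_rot: [-0.001, 0.012, 1.0, 0.001]
contact_force: [-0.4, 0.3, -1.1]
gripper_width: 0.531
grasp_force: 61.3
```

Call:
play_rows:
  commands:
    - [0.3, 22, 0, 0, 0, 0]
    - [0.3, 22, 0, 0, 0, 0]
    - [0.3, 22, 0, 0, 0, 0]
    - [0.3, 22, 0, 0, 0, 0]
    - [0.3, 22, 0, 0, 0, 0]

```text
time: 10.48
tool_pos: [0.4608, -0.0476, 0.1244]
tool_rot: [-0.001, 0.012, 1.0, 0.001]
contact_force: [-0.3, 0.4, -1.1]
gripper_width: 0.531
grasp_force: 61.3
```

Call:
play_rows:
  commands:
    - [0.3, 22, 0, 0, 0, 0]
    - [0.3, 22, 0, 0, 0, 0]
    - [0.3, 22, 0, 0, 0, 0]
    - [0.3, 22, 0, 0, 0, 0]
    - [0.3, 22, 0, 0, 0, 0]

```text
time: 10.9
tool_pos: [0.4617, 0.0621, 0.1244]
tool_rot: [-0.001, 0.012, 1.0, 0.0]
contact_force: [0.3, 0.3, -0.4]
gripper_width: 0.53
grasp_force: 61.3
```

Call:
play_rows:
  commands:
    - [0.3, 22, 0, 0, 0, 0]
    - [0.3, 22, 0, 0, 0, 0]
    - [0.3, 22, 0, 0, 0, 0]
    - [0.3, 22, 0, 0, 0, 0]
    - [0.3, 22, 0, 0, 0, 0]

```text
time: 11.32
tool_pos: [0.4626, 0.1718, 0.1244]
tool_rot: [-0.001, 0.012, 1.0, -0.0]
contact_force: [-0.0, -0.0, -1.1]
gripper_width: 0.532
grasp_force: 61.3
```

Call:
play_rows:
  commands:
    - [0.5, 22, 0, 0, 0, 0]
    - [0.5, 20, 0, 0, 0, 0]
    - [0.5, 18, 0, 0, 0, 0]
    - [0, 13, 0, 0, 0, 0]
    - [0, 8, 0, 0, 0, 0]

```text
time: 11.73
tool_pos: [0.4635, 0.2526, 0.1247]
tool_rot: [-0.001, 0.011, 1.0, -0.0]
contact_force: [-0.3, 0.3, -0.6]
gripper_width: 0.529
grasp_force: 61.4
```

Call:
play_rows:
  commands:
    - [0, 0, 0, 0, 0, 0]
    - [0, 0, 0, 0, 0, 0]
    - [0, 0, 0, 0, 0, 0]

```text
time: 11.98
tool_pos: [0.4647, 0.2505, 0.1255]
tool_rot: [-0.0, 0.012, 1.0, -0.0]
contact_force: [-0.5, -0.3, -0.6]
gripper_width: 0.53
grasp_force: 61.4
```

```bash
python3 go.py .466 .289 .126; python3 -c "
from m import *
g=imaging.grab_frame('side');f=imaging.grab_frame('top')
for c,s in cen(g,(260,100,420,300),(8,150,150),(28,255,255),3): print(c,s,px2w(g,c,.122))
r=lambda i,k:cv2.resize(i[:,:,::-1],None,fx=k,fy=k,interpolation=cv2.INTER_CUBIC)
cv2.imwrite('pics/s8.png',np.hstack([r(g['image'][90:210,150:250],4),r(f['image'][120:240,120:220],4)]))"
```

```text
t 11.9833 pos [0.4647 0.2505 0.1255] ty 88.59727214260495 tz [-0.0006 -0.0006 -1.    ] F [-0.4506 -0.2659 -0.6215] w 45.30397485381813 gf 61.388652898021974
tool mm [-0.4029 38.5136 -0.5259]
[218.66666667 127.74074074] [41 60 10  4 27] [[0.56108548 0.25833366 0.122     ]]
```

View pics/s8.png

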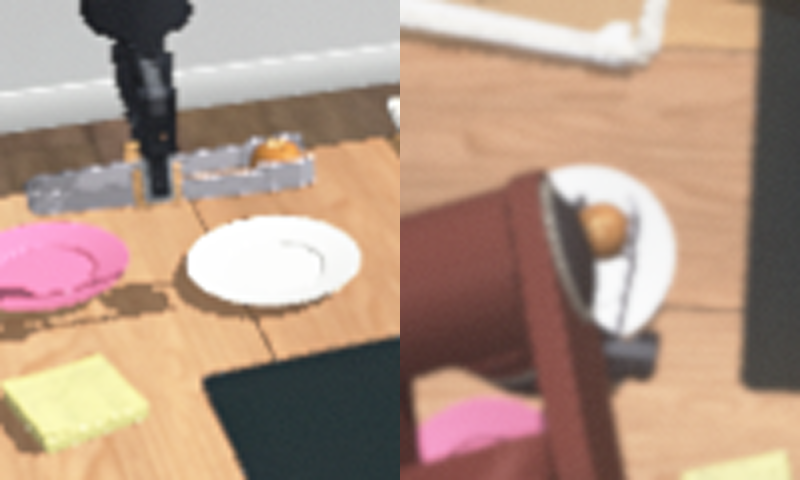

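The roll is still gripped and level (side crop (277,150)), about 38 mm short of the plate centre in y. I finish the shift.

Call:
play_rows:
  commands:
    - [0, 6, 0, 0, 0, 0]
    - [0, 10, 0, 0, 0, 0]
    - [0, 10, 0, 0, 0, 0]
    - [0, 8, 0, 0, 0, 0]
    - [0, 4, 0, 0, 0, 0]

```text
time: 12.5
tool_pos: [0.4658, 0.2906, 0.1259]
tool_rot: [0.0, 0.011, 1.0, 0.0]
contact_force: [0.8, 0.0, -0.6]
gripper_width: 0.526
grasp_force: 61.4
```

Call:
play_rows:
  commands:
    - [0, 0, 0, 0, 0, 0]
    - [0, 0, 0, 0, 0, 0]
    - [0, 0, 0, 0, 0, 0]
    - [0, 0, 0, 0, 0, 0]
    - [0, 0, 0, 0, 0, 0]

```text
time: 12.92
tool_pos: [0.4657, 0.2888, 0.1257]
tool_rot: [-0.0, 0.012, 1.0, -0.0]
contact_force: [-0.2, 0.1, -1.3]
gripper_width: 0.529
grasp_force: 61.4
```

```bash
python3 go.py .466 .289 .126; python3 -c "
from m import *
f=imaging.grab_frame('top')
for c,s in cen(f,(190,200,330,310),(8,120,120),(20,255,255),3): print(c*1.5,s,px2w(f,c,.127))
s=manip.state(); print(s['joint_vel'])"
```

```text
t 12.9167 pos [0.4657 0.2888 0.1257] ty 88.60703229988565 tz [-0.0001 -0.0001 -1.    ] F [-0.1885  0.0746 -1.2682] w 45.21274427614294 gf 61.4074952613737
tool mm [-0.2513  0.1562 -0.2534]
[238.63636364 262.90909091] [32 40  3  5 11] [[0.55865149 0.27489922 0.127     ]]
[-1.47348207e-04 -6.95844218e-04  8.14060561e-04  2.88878604e-03
 -5.55068820e-04 -4.44926073e-05]
```

```bash
python3 -c "
from plant import manip
print(manip.job_done())"
```

```text
the job is handed in; nothing more can be done
None
```

I handed the job in at about 13 s on the robot's clock: the round roll is held in the tongs about 10 cm above the middle of the white plate. The grip stays on at 61 N and the plaited roll was not touched; the hand-in call returned no verdict.

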